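# Load the capacitor cradle and lay its retaining bar

## Task

Load the capacitor cradle in numbered order (the studs on its front flange count one, two, three): first the thickest capacitor into bay one, then the slimmest into bay two, then the middle-sized one into bay three, each standing upright on the floor of its bay and let go before the next. Then lay the retaining bar across the capacitors, grip up, flat in the forks of both end posts and with its ends about even. Set everything down gently without dropping it, keep the capacitors upright and leave the other things on the bench where they are.

Things in the scene. Friction and masses are not known exactly. Their poses are not given: they have to be found in the camera images.
- thick_can: The thickest of three upright round capacitors: aluminium can with a grey sleeve, diameter 50 mm, 84 mm tall plus two 6 mm screw terminals on top (90 mm overall), about 240 g. Origin: centre of the underside; z up along the can. Told apart from the other two by diameter only.
- slim_can: The slimmest of three upright round capacitors: aluminium can with a grey sleeve, diameter 34 mm, 84 mm tall plus two 6 mm screw terminals on top (90 mm overall), about 120 g. Origin: centre of the underside; z up along the can. Told apart from the other two by diameter only.
- medium_can: The middle-sized of three upright round capacitors: aluminium can with a grey sleeve, diameter 42 mm, 84 mm tall plus two 6 mm screw terminals on top (90 mm overall), about 170 g. Origin: centre of the underside; z up along the can. Told apart from the other two by diameter only.
- bar: Retaining bar: flat aluminium, 200 mm long (its y), 24 mm wide (x), 10 mm thick, about 220 g, with a black grip block upright on its middle, 44 mm (y) x 14 mm (x), from 10 to 42 mm above the underside. Origin: centre of the underside. Lies flat on the bench, grip up. Either way round is the same.
- cradle: Fixed capacitor cradle: grey block 76 (x) x 192 (y) x 30 mm high, three square bays in a row along y. Low flange (28 mm wide, 12 high) on its -x side with 1, 2, 3 black studs numbering the bays. At y = +/-88.5 mm aluminium posts 54 (x) x 14 (y) mm, seat 98 mm above bench, two cheeks rising to 111 mm: a fork open along y, 31 mm between cheeks. Origin: block underside centre.
- bay_1 (a point): Centre of the floor of bay one (widest, y = +51.5 mm in the cradle), a square pocket 57 mm wide, 26 mm deep, with a 2 mm chamfer at its mouth; marked by one stud on the front flange. Axes as the cradle. The floor is 4 mm above the bench, the mouth 30 mm.
- bay_2 (a point): Centre of the floor of bay two (narrowest, y = -3.5 mm in the cradle), a square pocket 41 mm wide, 26 mm deep, with a 2 mm chamfer at its mouth; marked by two studs on the front flange. Axes as the cradle. The floor is 4 mm above the bench, the mouth 30 mm.
- bay_3 (a point): Centre of the floor of bay three (y = -54.5 mm in the cradle), a square pocket 49 mm wide, 26 mm deep, with a 2 mm chamfer at its mouth; marked by three studs on the front flange. Axes as the cradle. The floor is 4 mm above the bench, the mouth 30 mm.
- bar_seat (a point): Point midway between the two forks, at the height of their seats (98 mm above the bench, 4 mm above the tops of loaded capacitors): where the centre of the bar's underside belongs. Axes as the cradle, the bar runs along y.
- screwdriver: Bystander: screwdriver about 200 mm long lying on the bench between the capacitors and the bar. Origin on its underside.
- pliers: Bystander: pliers with red handles, 170 mm long, 14 mm high, lying on the bench. Origin at the rivet.
- tape: Bystander: roll of black tape, 68 mm across, 19 mm high, lying flat. Origin: underside centre.
- cleaner: Bystander: white spray can, 52 mm across, 150 mm tall, upright. Origin: underside centre.
- meter: Bystander: yellow multimeter, 150 by 75 by 34 mm, lying flat. Origin: underside centre.
- dish: Bystander: steel dish, 80 mm across, 30 mm high. Origin: underside centre.
Not all that is in view belongs to the job. What is shaped like the bar but yellow is not meant.

How it is judged:
By the outcome, as a careful person would: the job done as asked, in the order asked, and still so for the second after the job is handed in, with the robot touching nothing.
It also fails if it takes over 72 s, if anything falls off the work surface, if the arm or the gripper's body presses on something with over 40 N, if the wrist force passes 120 N, or if a joint passes its speed limit or range.

## Robot

A 7-joint arm with a two-finger parallel gripper is mounted at the origin on the work surface. World frame = base frame: x ahead of the robot, y to its left, z up, the work surface at z = 0. Lengths are in mm, angles in rad, forces in N, time in s.
With the tool pointing down it reaches from about 400 to 875 mm from the base axis. Payload 4.4 kg.
Tool frame: the origin (TCP) lies midway between the tips of the shut fingers; the grasp point (between the pads) lies 19 mm behind it; z points along the fingers, y is the line along which they close (so a half turn about z gives the same grasp; the last joint's range is limited). The gripper opens to 85 mm and grips with 20 to 120 N. Pads are 22 mm wide; open, the fingers measure 114 mm over their backs; the gripper's body (76 mm by 85 mm) begins 54 mm behind the grasp point. The pads swing forward as they close: fully open they stand 13 mm farther back than shut.
Start: joints at [-1.378, 0.628, 0.038, 1.517, -0.027, 0.996, -0.02], TCP at [166.323, 628.374, 231.313] pointing down, gripper open.
Joint ranges: [-3.06, 3.06], [-0.37, 2.12], [-1.25, 1.32], [0.18, 2.47], [-1.1, 4.24], [0.23, 1.98], [-2.94, 2.94]. Speed limits (rad/s): [2.57, 2.57, 3.14, 3.14, 3.14, 3.14, 3.14].

## Interface

Orientations are given as [roll, pitch, yaw] about the fixed x, y, z axes, in that order (R = Rz(yaw) Ry(pitch) Rx(roll)).
In Python, from cell import ctrl gives the robot as it stands. The module is installed in compiled form; this text tells all that it offers.
- The arm moves only by the tool step_arm, never from a script. Its argument "commands" is one flat list of numbers, 7 for each row, row after row: the shift along the tool's x, y, z in cm, then the turn, a rotation vector about the tool's x, y, z in rad, then the opening, from 0 (shut) to 1 (fully open). A call has 1 to 10 rows; each row is the pose to reach, as a shift and turn from the pose commanded when the call began, along the tool's axes at that moment; what a row does not reach only later rows make up. A row lasts 1/10 s, in which the tool goes at most 50 mm and 8.59 degrees, less where a joint would pass 70% of its speed; a pose out of reach is approached as far as the arm can. A call with a gripper value outside its range is refused whole. The fingers move at their own pace and stop on an object; the grip force is fixed at half the most. Time passes only in rows, so rows that repeat a pose let the fingers close. It gives the time, the measured TCP pose, the force, the opening and the grip force at its end, in the units of the state.
- ctrl.read_state(): the state, without advancing time (a new reading comes with each control period).
- ctrl.get_image(name): name is "side" or "top" or "wrist"; returns a dict with "image" (480x640x3 uint8, red, green, blue), "range_z" (480x640 float32, mm along the optical axis (not along the pixel's ray), 0 where there is no reading), "vfov" (degrees; the focal length in pixels is half the picture's height over the tangent of half this angle, whatever the lens; pixels are square), "cx", "cy" (the principal point, pixels), "world_to_cam" (4x4, takes a point from world to camera coordinates). Camera axes: x right, y down, z forward; pixel columns grow to the right and rows downward; lengths in mm; the calibration is good to about 2 mm. A picture is of the moment at which its call begins.
- ctrl.finish_job(): hands the job in; it is judged then, once.
The state is a dict: "clock": time; "qpos": joint angles; "qd": joint speeds; "tau": joint torques, N m; "eef_pos": TCP position; "tool_rot": TCP orientation; "force": force on the tool from outside, world axes, zero at the start; "torque": the same for the moment, N m; "width": finger opening in mm; "gripper_force": force on a finger pad.
Only numpy, scipy, OpenCV 4.12 (cv2) and the standard library are available. Lean on these libraries where they do the work, as an engineer would, in place of code of your own. Each camera call takes 0.05 s, during which the arm holds its last target. There are 200 camera calls.

## Working session

There is one attempt and no reset: what is moved stays moved. The work goes in short steps, Python scripts to look and compute and a tool call to move; the robot and the scene stay as the last step left them, time stands still between calls to the robot, and variables do not carry over. Pictures are saved under pics/ and viewed, at most 10 in all, crops included, and the job is handed in when it is done.

Besides the shell and the picture viewer there is one more tool, called in YAML: its name, and indented under it one key for each argument. step_arm: Moves the arm, as the interface text tells. Its arguments: {"type":"object","properties":{"commands":{"type":"array"}},"required":["commands"]}

```bash
mkdir -p pics; cat > h.py <<'E'
import numpy as np, cv2
from cell import ctrl
def cam(n):
    d=ctrl.get_image(n); d['f']=240/np.tan(np.radians(d['vfov'])/2); return d
def save(d,name,crop=None,k=1):
    im=d['image'][:,:,::-1]
    if crop: x0,y0,x1,y1=crop; im=im[y0:y1,x0:x1]
    cv2.imwrite('pics/'+name,cv2.resize(im,None,fx=k,fy=k) if k!=1 else im)
def ray(d,u,v,z):
    T=np.linalg.inv(d['world_to_cam']); r=T[:3,:3]@np.array([(u-d['cx'])/d['f'],(v-d['cy'])/d['f'],1]); o=T[:3,3]
    return o+r*(z-o[2])/r[2]
def cloud(d):
    v,u=np.mgrid[:480,:640]; Z=d['range_z'].astype(float)
    P=np.stack([(u-d['cx'])/d['f']*Z,(v-d['cy'])/d['f']*Z,Z,np.ones_like(Z)],-1)
    return (P@np.linalg.inv(d['world_to_cam']).T)[...,:3]
E
python3 - <<'E'
from h import *
for n in('top','side'):
    d=cam(n); save(d,n+'0.png'); print(n,d['vfov'],d['cx'],d['cy'],d['world_to_cam'].round(3).tolist())
s=ctrl.read_state(); print(s)
E
```

```text
top 48.498109143643504 319.8456636396642 239.40758158843525 [[0.023, -1.0, -0.001, 62.198], [-0.997, -0.023, -0.073, 534.37], [0.073, 0.002, -0.997, 1591.907], [0.0, 0.0, 0.0, 1.0]]
side 57.313733573439976 323.2051553432126 236.35330397244135 [[0.901, -0.434, -0.012, -460.769], [-0.33, -0.668, -0.667, 279.685], [0.281, 0.605, -0.745, 906.201], [0.0, 0.0, 0.0, 1.0]]
{'clock': 0.1, 'qpos': array([-1.37785096,  0.6292307 ,  0.03843816,  1.51825707, -0.0269948 ,
        0.99629783, -0.01999598]), 'qd': array([-0.00038788, -0.00056269, -0.00017268, -0.00276969, -0.00046761,
       -0.00011669,  0.00039037]), 'tau': array([ 4.03313607e-03, -5.64540982e+01,  1.23127129e+00, -1.93976766e+01,
        1.14195416e-02,  5.43685906e-03,  1.65970124e-05]), 'eef_pos': array([166.14083462, 627.83833215, 230.49928244]), 'tool_rot': array([-3.13991747e+00,  1.58314646e-05,  2.88285973e+00]), 'force': array([-0.19388662,  0.17031151, -0.39027623]), 'torque': array([-0.02483667, -0.00496418,  0.00493309]), 'gripper_force': 0.0, 'width': 85.52819035255857}
```

View pics/top0.png

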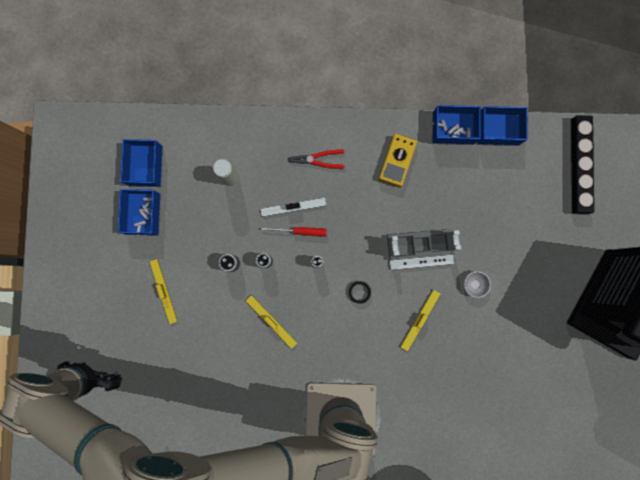

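View pics/side0.png

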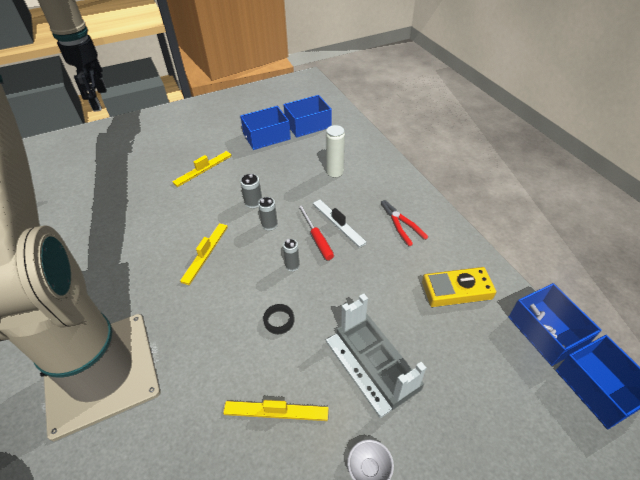

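The top view shows cans at (228,262), (263,261) and (317,261), the aluminium bar at (293,207), and the cradle at (423,248). The yellow look-alike bars are at (163,292), (271,321) and (420,320). In the side view the studs run along the flange from (343,352) to (377,400), and the first bay is nearest the cans. Next I'll measure them and check a close crop.

```bash
python3 - <<'E'
from h import *
d=cam('top'); P=cloud(d); im=d['image'].astype(int)
print('bench z',np.median(P[300:310,320:340,2]))
print('can px range z')
for (u,v) in((228,262),(263,261),(317,261)):
    Q=P[v-22:v+22,u-18:u+18].reshape(-1,3); Q=Q[(Q[:,2]>78)&(Q[:,2]<100)]
    lo,hi=np.percentile(Q[:,:2],1,0),np.percentile(Q[:,:2],99,0)
    print(u,v,len(Q),Q.mean(0).round(1),(lo+hi)/2,hi-lo, 'diam by area', )
    (c,r)=cv2.minEnclosingCircle(Q[:,:2].astype(np.float32)); print('  circ',c,2*r)
def rect(m,z,name):
    v,u=np.nonzero(m); pts=np.array([ray(d,a,b,z)[:2] for a,b in zip(u,v)],np.float32); print(name,len(pts),cv2.minAreaRect(pts),pts.mean(0))
m=np.zeros((480,640),bool); m[190:222,252:335]=1
w=m&(im.min(2)>140); rect(w,10,'bar'); rect(m&(P[...,2]>5)&(P[...,2]<20),10,'bar depth'); rect(m&(P[...,2]>32)&(P[...,2]<50),42,'grip')
m=np.zeros((480,640),bool); m[220:290,375:470]=1
mm=m&(P[...,2]>20)&(P[...,2]<36); rect(mm,30,'block'); 
mm=m&(P[...,2]>104)&(P[...,2]<118); 
n,l,s,c=cv2.connectedComponentsWithStats(mm.astype(np.uint8)); 
for i in range(1,n): print('cheek',s[i],P[l==i].mean(0).round(1))
mm=m&(P[...,2]>90)&(P[...,2]<104);
n,l,s,c=cv2.connectedComponentsWithStats(mm.astype(np.uint8)); 
for i in range(1,n): print('seat',s[i],P[l==i].mean(0).round(1))
save(d,'crop1.png',(210,190,480,300),2.9)
E
```

```text
bench z -0.3245600998595819
can px range z
228 262 222 [455.3 341.3  84.8] [456.18573974 341.47098317] [46.26006212 46.4874801 ] diam by area
  circ (455.4837951660156, 342.1701354980469) 50.25728988647461
263 261 160 [464.7 239.2  84.8] [464.41600751 239.1477072 ] [40.57654887 37.60285171] diam by area
  circ (464.39288330078125, 239.35952758789062) 41.64808654785156
317 261 99 [465.   82.7  85.3] [465.17038261  82.66114809] [29.03996974 31.86360568] diam by area
  circ (465.09063720703125, 82.62207794189453) 32.33655548095703
bar 370 ((632.2013549804688, 159.12327575683594), (22.833721160888672, 198.92803955078125), 11.215707778930664) [631.84436 157.07814]
bar depth 540 ((635.6055908203125, 159.06472778320312), (95.4745101928711, 250.75225830078125), 1.3263218402862549) [630.6616 155.0514]
grip 71 ((631.1323852539062, 160.0226287841797), (14.808340072631836, 43.47142028808594), 12.728580474853516) [631.3917  159.98322]
block 697 ((473.03448486328125, -252.560546875), (183.63711547851562, 232.70468139648438), 6.696919918060303) [ 518.0511  -239.06851]
cheek [453 230   6   5  22] [ 555.2 -313.3  109.8]
cheek [392 236   5   5  21] [ 534.9 -136.5  111.9]
cheek [458 240   1   1   1] [ 534.  -321.3  104.4]
cheek [455 245   6   5  24] [ 513.1 -317.7  110.9]
cheek [393 251   6   4  21] [ 493.8 -142.9  110.2]
seat [452 231   2   3   5] [ 557.2 -306.7   98.1]
seat [458 233   1   1   1] [ 554.2 -321.3  103.8]
seat [452 235   7  15  62] [ 533.4 -314.6   97.7]
seat [391 237   1   3   3] [ 536.1 -130.7   93.9]
seat [392 240   6  11  55] [ 514.5 -139.8   97.4]
seat [393 252   2   1   2] [ 495.6 -137.6  100.3]
seat [393 254   3   2   3] [ 488.1 -139.6   96.9]
```

View pics/crop1.png

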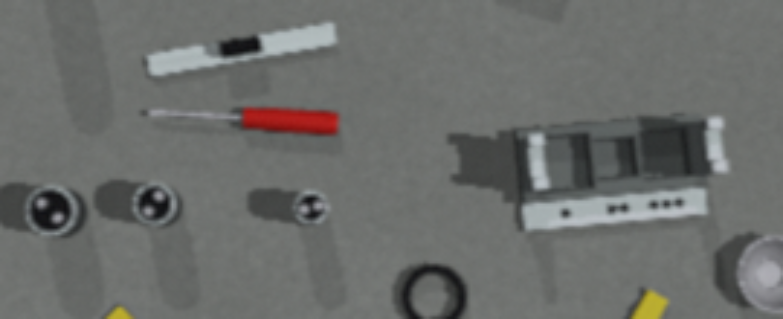

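The choice is clear: the cans are thick at x 228, medium at 263 and slim at 317, judged by diameter (50/42/33 mm measured). The bar is the silver one with the black grip. Bay one, with a single stud, is the left one. I'll move above the thick can.

step_arm:
  commands: [-35.3,-20.4,3.1,0,0,1.2,1,-35.3,-20.4,3.1,0,0,1.2,1,-35.3,-20.4,3.1,0,0,1.2,1,-35.3,-20.4,3.1,0,0,1.2,1,-35.3,-20.4,3.1,0,0,1.2,1,-35.3,-20.4,3.1,0,0,1.2,1,-35.3,-20.4,3.1,0,0,1.2,1,-35.3,-20.4,3.1,0,0,1.2,1,-35.3,-20.4,3.1,0,0,1.2,1,-35.3,-20.4,3.1,0,0,1.2,1]

```text
clock: 1.15
eef_pos: [456.8, 338.6, 200.1]
tool_rot: [3.141, 0.001, 1.679]
force: [0.3, 0.2, -0.3]
width: 85.1
gripper_force: 0.0
```

```bash
cat >> h.py <<'E'
def go(x,y,z,yaw=None):
    s=ctrl.read_state(); p=s['eef_pos']; from scipy.spatial.transform import Rotation as R
    M=R.from_euler('xyz',s['tool_rot']).as_matrix(); d=M.T@(np.array([x,y,z])-p)/10
    print('clk',s['clock'],'pos',p.round(1),'rot',s['tool_rot'].round(3),'F',s['force'].round(1),'w',round(s['width'],1),'grip',round(s['gripper_force']),'-> delta cm',d.round(2),'turn z',None if yaw is None else round(s['tool_rot'][2]-yaw,3))
def cancentre(d,g,R=40):
    P=cloud(d); Q=P.reshape(-1,3); Q=Q[(Q[:,2]>80)&(Q[:,2]<88)&(np.hypot(Q[:,0]-g[0],Q[:,1]-g[1])<R)]
    if len(Q)<20: print('none',len(Q)); return
    print('can',len(Q),cv2.minEnclosingCircle(Q[:,:2].astype(np.float32)), Q.mean(0).round(1))
E
python3 - <<'E'
from h import *
d=cam('wrist'); save(d,'w1.png'); cancentre(d,(455,341)); go(455,341,46,1.681)
T=np.linalg.inv(d['world_to_cam']); print('cam pos',T[:3,3],T[:3,2])
E
```

```text
can 3691 ((455.16937255859375, 341.1635437011719), 25.052745819091797) [454.8 342.6  83.4]
clk 1.2 pos [455.1 340.8 200. ] rot [-3.141 -0.     1.682] F [-0.3  0.9 -0.5] w 85.3 grip 0 -> delta cm [2.00e-02 1.00e-02 1.54e+01] turn z 0.001
cam pos [448.67537225 417.33098886 341.11978751] [ 0.03390489 -0.30959434 -0.95026407]
```

View pics/w1.png

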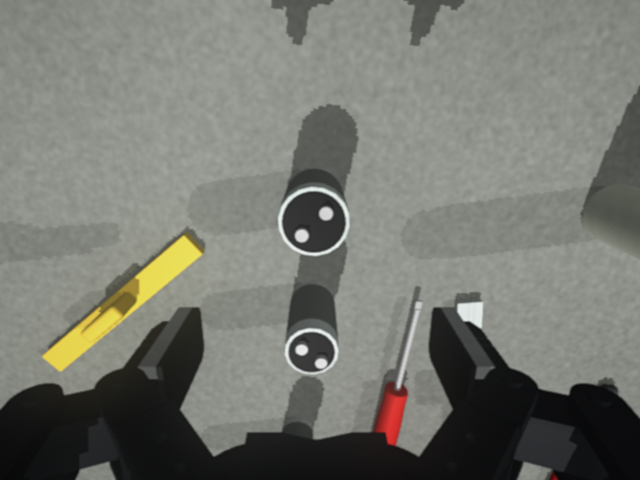

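The wrist view shows the thick can at (313,220) and the medium one at (311,352). The centre agrees with the top view within 1 mm. Descend and grip.

step_arm:
  commands: [0,0,5,0,0,0,1,0,0,10,0,0,0,1,0,0,13.5,0,0,0,1,0,0,15.4,0,0,0,1,0,0,15.4,0,0,0,1,0,0,15.4,0,0,0,0,0,0,15.4,0,0,0,0,0,0,15.4,0,0,0,0,0,0,15.4,0,0,0,0,0,0,15.4,0,0,0,0]

```text
clock: 2.2
eef_pos: [455.8, 342.0, 48.1]
tool_rot: [3.14, -0.002, 1.683]
force: [-1.9, 0.3, 6.7]
width: 48.8
gripper_force: 61.4
```

```bash
python3 - <<'E'
from h import *
go(518.4,-176.3,150,1.681)
E
```

```text
clk 2.2 pos [455.8 342.   48.1] rot [ 3.140e+00 -2.000e-03  1.683e+00] F [-1.9  0.3  6.7] w 48.8 grip 61 -> delta cm [-52.19   0.42 -10.31] turn z 0.002
```

step_arm:
  commands: [0,0,-2,0,0,0,0,0,0,-6,0,0,0,0,0,0,-10.5,0,0,0,0,-3,0,-13.5,0,0,0,0,-7,0,-13.5,0,0,0,0,-11.5,0,-13.5,0,0,0,0,-16,0,-13.5,0,0,0,0,-20.5,0,-13.5,0,0,0,0,-25,0,-13.5,0,0,0,0,-29.5,0.3,-13.5,0,0,0,0]

```text
clock: 3.2
eef_pos: [490.8, 46.4, 181.9]
tool_rot: [3.141, -0.0, 1.683]
force: [1.3, 1.1, -3.2]
width: 48.9
gripper_force: 62.8
```

step_arm:
  commands: [-4.5,0,0,0,0,0,0,-9,0,0,0,0,0,0,-13.5,0,0,0,0,0,0,-17.5,0,0,0,0,0,0,-20.5,0,0,0,0,0,0,-22.5,0.1,0,0,0,0,0,-22.5,0.1,0,0,0,0,0,-22.5,0.1,0,0,0,0,0]

```text
clock: 4.0
eef_pos: [517.1, -175.3, 181.5]
tool_rot: [3.142, -0.001, 1.682]
force: [-0.4, 0.5, -2.7]
width: 48.7
gripper_force: 62.8
```

```bash
python3 - <<'E'
from h import *
d=cam('wrist'); save(d,'w2.png'); go(518.4,-176.3,150,1.681)
P=cloud(d)
np.save('w2.npy',P)
d=cam('top'); cancentre(d,(518,-176)) 
E
```

```text
clk 4.05 pos [ 517.2 -174.3  181.4] rot [-3.141e+00 -1.000e-03  1.683e+00] F [ 0.   0.  -2.9] w 48.9 grip 63 -> delta cm [-0.21  0.1   3.14] turn z 0.002
none 0
```

View pics/w2.png

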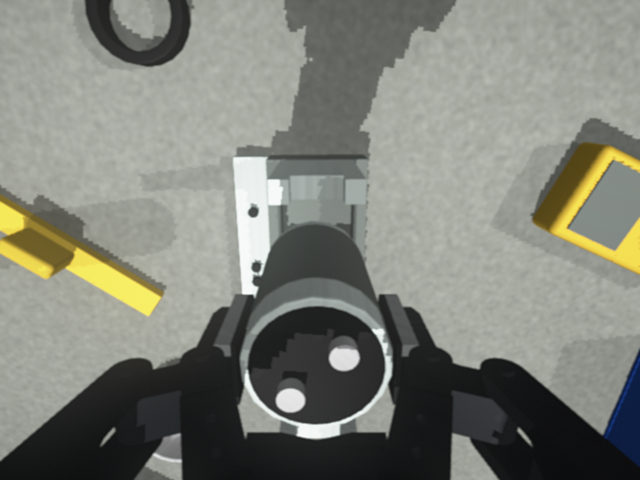

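The wrist view shows the can held at (317,365) and post one's cheeks at (275,190) and (356,190). Next I'll measure the post and the can in one frame.

```bash
cat >> h.py <<'E'
def zone(P,z0,z1,g,R,name):
    Q=P.reshape(-1,3); Q=Q[(Q[:,2]>z0)&(Q[:,2]<z1)&(np.hypot(Q[:,0]-g[0],Q[:,1]-g[1])<R)]
    if len(Q)<20: print(name,'few',len(Q)); return
    r=cv2.minAreaRect(Q[:,:2].astype(np.float32)); print(name,len(Q),'rect',np.round(r[0],1),np.round(r[1],1),round(r[2],1),'mean',Q.mean(0).round(1)); return Q
E
python3 - <<'E'
from h import *
P=np.load('w2.npy')
c=zone(P,108,114,(514.4,-139.8),60,'cheeks'); s=zone(P,95,101,(514.4,-139.8),40,'seat'); 
for sg in(1,-1):
    zone(P,108,114,(514.4+sg*21.5,-139.8+2.4*sg),10,'cheek')
zone(P,27,33,(520,-176),60,'block')
Q=P.reshape(-1,3);m=(np.hypot(Q[:,0]-517,Q[:,1]+175)<40)&(Q[:,2]>200)&(Q[:,2]<235); print(np.histogram(Q[m,2],bins=14))
q=zone(P,211,223,(517,-175),32,'cantop'); print(cv2.minEnclosingCircle(q[:,:2].astype(np.float32)))
E
```

```text
cheeks 1065 rect [ 513.9 -141.7] [54.2 14.4] 7.2 mean [ 513.6 -141.6  109.6]
seat 1365 rect [ 513.9 -141.8] [53.9 14.5] 6.7 mean [ 513.9 -141.1   96.7]
cheek 518 rect [ 535.  -139.1] [11.7 14. ] 7.6 mean [ 535.  -139.   109.6]
cheek 538 rect [ 492.8 -144.3] [11.7 14.3] 6.5 mean [ 492.9 -144.   109.6]
block 1469 rect [ 517.6 -174.3] [76.2 80.9] 6.6 mean [ 519.1 -169.    28.6]
(array([  788,   731,   699,   775,   800,  1076, 11548,  3589,  1950,
         569,   363,   609,   653,   733]), array([200.0010957 , 202.50078441, 205.00047311, 207.50016182,
       209.99985053, 212.49953924, 214.99922795, 217.49891666,
       219.99860536, 222.49829407, 224.99798278, 227.49767149,
       229.9973602 , 232.49704891, 234.99673761]))
cantop 18602 rect [ 519.  -174.5] [59.3 50. ] 35.9 mean [ 517.  -172.2  217.3]
((516.5021362304688, -170.8489227294922), 30.938295364379883)
```

```bash
python3 - <<'E'
from h import *
P=np.load('w2.npy'); Q=P.reshape(-1,3)
a=0.115; ux=np.array([np.cos(a),np.sin(a)]); uy=np.array([-np.sin(a),np.cos(a)]); o=np.array([517.2,-174.3])
L=np.c_[(Q[:,:2]-o)@ux,(Q[:,:2]-o)@uy,Q[:,2]]
m=(L[:,2]>214.5)&(L[:,2]<220)&(np.abs(L[:,1])<40)
for x in(-15,-10,-5,0,5,10,15):
    k=m&(abs(L[:,0]-x)<1.5); y=L[k,1]; print(x,y.min().round(1),y.max().round(1),'mid',((y.min()+y.max())/2).round(1),'exp half',round((625-x*x)**.5,1))
for y in (8,12,16):
    k=m&(abs(L[:,1]-y)<1.5)&(abs(L[:,0])<27); x=L[k,0]; print(y,x.min(),x.max())
go(518.2,-177.6,50)
E
```

```text
-15 -22.0 19.0 mid -1.5 exp half 20.0
-10 -24.4 21.9 mid -1.3 exp half 22.9
-5 -25.5 22.7 mid -1.4 exp half 24.5
0 -27.3 23.7 mid -1.8 exp half 25.0
5 -26.7 23.0 mid -1.8 exp half 24.5
10 -24.9 21.6 mid -1.6 exp half 22.9
15 -22.2 19.6 mid -1.3 exp half 20.0
8 -26.94909495021082 26.96136524765435
12 -21.39322727271933 21.447909470412803
16 -18.278580786093745 18.220092949538607
clk 4.1 pos [ 517.3 -173.9  181.4] rot [-3.141e+00 -1.000e-03  1.684e+00] F [-0.1 -0.4 -2.5] w 48.9 grip 63 -> delta cm [-0.39  0.05 13.14] turn z None
```

step_arm:
  commands: [-0.22,0.05,0,0,0,0,0,-0.22,0.05,3,0,0,0,0,-0.22,0.05,6.5,0,0,0,0,-0.22,0.05,9,0,0,0,0,-0.22,0.05,10,0,0,0,0,-0.22,0.05,10.6,0,0,0,0,-0.22,0.05,11.2,0,0,0,0,-0.22,0.05,11.8,0,0,0,0,-0.22,0.05,12.2,0,0,0,0,-0.22,0.05,12.2,0,0,0,0]

```text
clock: 5.1
eef_pos: [518.2, -177.6, 59.2]
tool_rot: [-3.142, -0.0, 1.683]
force: [-0.6, 0.9, -2.2]
width: 48.8
gripper_force: 62.8
```

step_arm:
  commands: [0,0,0.3,0,0,0,0,0,0,0.5,0,0,0,0,0,0,0.65,0,0,0,0,0,0,0.7,0,0,0,0,0,0,0.7,0,0,0,0]

```text
clock: 5.6
eef_pos: [518.2, -177.7, 52.3]
tool_rot: [-3.142, -0.0, 1.683]
force: [0.3, 0.2, -1.8]
width: 48.9
gripper_force: 62.8
```

step_arm:
  commands: [0,0,0.05,0,0,0,0,0,0,0.1,0,0,0,0,0,0,0.15,0,0,0,0,0,0,0.15,0,0,0,0]

```text
clock: 6.0
eef_pos: [518.2, -177.8, 52.1]
tool_rot: [3.141, -0.0, 1.682]
force: [-2.9, 1.1, 9.8]
width: 48.7
gripper_force: 64.1
```

step_arm:
  commands: [0,0,0,0,0,0,1,0,0,0,0,0,0,1,0,0,0,0,0,0,1,0,0,0,0,0,0,1,0,0,-2,0,0,0,1,0,0,-6,0,0,0,1,0,0,-10,0,0,0,1,0,0,-13,0,0,0,1,3,0,-13,0,0,0,1,7,0,-13,0,0,0,1]

```text
clock: 7.0
eef_pos: [511.2, -109.7, 182.1]
tool_rot: [3.138, 0.002, 1.678]
force: [1.1, 0.6, 0.7]
width: 85.4
gripper_force: 0.0
```

step_arm:
  commands: [4.5,-0.6,0,0,0,0,1,9,-1.2,0,0,0,0,1,13.5,-2,0,0,0,0,1,17,-2.4,0,0,0,0,1,19.5,-2.4,0,0,0,0,1,19.5,-2.4,0,0,0,0,1]

```text
clock: 7.6
eef_pos: [463.9, 87.4, 180.6]
tool_rot: [-3.141, -0.002, 1.69]
force: [-0.3, -0.7, 0.6]
width: 85.3
gripper_force: 0.0
```

```bash
python3 - <<'E'
from h import *
d=cam('wrist'); cancentre(d,(465,82.7)); go(465,82.7,46,1.683)
d=cam('top'); P=cloud(d); cancentre(d,(518,-177),30)
save(d,'t2.png',(370,215,480,295),6)
E
```

```text
can 1725 ((464.3705139160156, 80.97314453125), 17.020254135131836) [464.2  82.6  83.4]
clk 7.65 pos [464.4  84.9 180.7] rot [-3.141 -0.     1.687] F [-0.3 -1.  -0.7] w 85.6 grip 0 -> delta cm [-0.23  0.04 13.47] turn z 0.004
can 97 ((516.7628784179688, -176.92813110351562), 25.21347999572754) [ 517.1 -177.2   85.5]
```

View pics/t2.png

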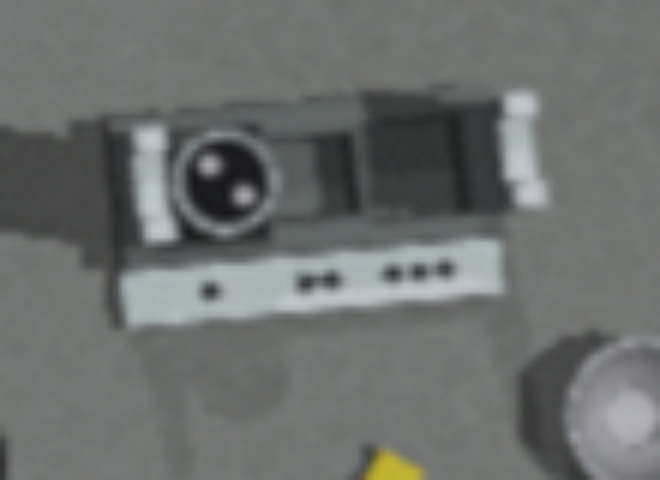

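The crop shows the thick can seated in bay one at (222,183), upright. Now the slim can.

step_arm:
  commands: [-0.15,0,2,0,0,0,1,-0.15,0,6,0,0,0,1,-0.15,0,10,0,0,0,1,-0.15,0,12.5,0,0,0,1,-0.15,0,13.4,0,0,0,1,-0.15,0,13.4,0,0,0,0,-0.15,0,13.4,0,0,0,0,-0.15,0,13.4,0,0,0,0,-0.15,0,13.4,0,0,0,0,-0.15,0,13.4,0,0,0,0]

```text
clock: 8.7
eef_pos: [465.7, 81.7, 48.1]
tool_rot: [3.139, -0.0, 1.683]
force: [-0.9, -0.0, 5.6]
width: 32.8
gripper_force: 58.8
```

```bash
python3 - <<'E'
from h import *
go(524.2,-232.5,180,1.683)
E
```

```text
clk 8.7 pos [465.7  81.7  48.1] rot [ 3.139 -0.     1.683] F [-0.9 -0.   5.6] w 32.8 grip 59 -> delta cm [-31.88   2.33 -13.19] turn z -0.0
```

step_arm:
  commands: [0,0,-2,0,0,0,0,0,0,-6,0,0,0,0,0,0,-10,0,0,0,0,-2,0,-13.5,0,0,0,0,-6.5,0.5,-13.5,0,0,0,0,-11,0.8,-13.5,0,0,0,0,-15.5,1.2,-13.5,0,0,0,0,-20,1.6,-13.5,0,0,0,0,-24.5,2,-13.5,0,0,0,0,-28.5,2.2,-13.5,0,0,0,0]

```text
clock: 9.7
eef_pos: [518.9, -201.5, 182.7]
tool_rot: [3.14, 0.001, 1.682]
force: [0.2, 0.5, -2.1]
width: 33.1
gripper_force: 59.8
```

step_arm:
  commands: [-2.3,0.1,0,0,0,0,0,-3.3,0.1,0,0,0,0,0,-3.3,0.1,0,0,0,0,0,-3.3,0.1,0,0,0,0,0,-3.3,0.1,0,0,0,0,0]

```text
clock: 10.2
eef_pos: [523.4, -229.4, 181.8]
tool_rot: [-3.141, -0.002, 1.686]
force: [0.8, -0.3, -2.0]
width: 33.2
gripper_force: 59.8
```

```bash
cat >> h.py <<'E'
def held(d,r):
    P=cloud(d);Q=P.reshape(-1,3);s=ctrl.read_state();o=s['eef_pos'][:2];a=0.115
    ux=np.array([np.cos(a),np.sin(a)]); uy=np.array([-np.sin(a),np.cos(a)])
    L=np.c_[(Q[:,:2]-o)@ux,(Q[:,:2]-o)@uy,Q[:,2]]; zt=s['eef_pos'][2]-48+84
    m=(abs(L[:,2]-zt)<3)&(np.abs(L[:,1])<40)
    for x in(-10,-5,0,5,10):
        k=m&(abs(L[:,0]-x)<1.5); y=L[k,1]
        if len(y): print(x,y.min().round(1),y.max().round(1),'mid',((y.min()+y.max())/2).round(1),'half',round((r*r-x*x)**.5,1))
    p=(513.9,-141.7); zone(P,108,114,p,45,'cheeks'); zone(P,95,101,p,40,'seat'); print('zmed',np.median(L[m,2]))
E
python3 - <<'E'
from h import *
d=cam('wrist'); held(d,17); go(524.4,-231.8,52,1.683)
P=cloud(d); zone(P,80,88,(518,-177),32,'can1')
E
```

```text
-10 -13.6 14.1 mid 0.2 half 13.7
-5 -15.4 16.5 mid 0.5 half 16.2
0 -4.8 17.4 mid 6.3 half 17.0
5 -15.4 16.5 mid 0.6 half 16.2
10 -14.0 14.9 mid 0.5 half 13.7
cheeks 1313 rect [ 513.9 -141.8] [54.3 13.9] 6.8 mean [ 513.9 -141.6  109.6]
seat 1620 rect [ 519.4 -141.2] [42.3 13.8] 6.6 mean [ 514.  -141.8   96.6]
zmed 217.20252061842567
clk 10.25 pos [ 523.4 -229.7  181.8] rot [-3.141e+00 -1.000e-03  1.685e+00] F [-0.2 -0.4 -0.6] w 32.9 grip 60 -> delta cm [-0.24  0.08 12.98] turn z 0.002
can1 3995 rect [ 517.6 -178.8] [49.4 49.1] 39.0 mean [ 517.3 -177.7   87. ]
```

step_arm:
  commands: [-0.35,0.08,0,0,0,0,0,-0.35,0.08,3,0,0,0,0,-0.35,0.08,6.5,0,0,0,0,-0.35,0.08,9,0,0,0,0,-0.35,0.08,10,0,0,0,0,-0.35,0.08,10.6,0,0,0,0,-0.35,0.08,11.2,0,0,0,0,-0.35,0.08,11.8,0,0,0,0,-0.35,0.08,12.4,0,0,0,0,-0.35,0.08,12.4,0,0,0,0]

```text
clock: 11.25
eef_pos: [524.3, -235.1, 57.5]
tool_rot: [-3.141, -0.0, 1.683]
force: [-0.2, 0.1, -1.4]
width: 32.7
gripper_force: 59.7
```

step_arm:
  commands: [0,0,0.2,0,0,0,0,0,0,0.35,0,0,0,0,0,0,0.45,0,0,0,0,0,0,0.5,0,0,0,0]

```text
clock: 11.65
eef_pos: [524.5, -235.3, 52.8]
tool_rot: [3.142, 0.0, 1.683]
force: [-0.6, -0.3, -1.5]
width: 33.0
gripper_force: 59.7
```

step_arm:
  commands: [0.1,0,0.05,0,0,0,0,0.1,0,0.1,0,0,0,0,0.1,0,0.15,0,0,0,0,0.1,0,0.15,0,0,0,0]

```text
clock: 12.05
eef_pos: [524.4, -234.5, 52.2]
tool_rot: [3.141, 0.0, 1.683]
force: [-1.1, -0.1, 7.3]
width: 32.5
gripper_force: 60.5
```

step_arm:
  commands: [0,0,0,0,0,0,1,0,0,0,0,0,0,1,0,0,0,0,0,0,1,0,0,0,0,0,0,1,0,0,-2,0,0,0,1,0,0,-6,0,0,0,1,0,0,-10,0,0,0,1,0,0,-13,0,0,0,1,3,0,-13,0,0,0,1,7,0,-13,0,0,0,1]

```text
clock: 13.05
eef_pos: [517.2, -166.6, 182.7]
tool_rot: [3.138, 0.003, 1.679]
force: [0.4, 1.4, 0.3]
width: 85.7
gripper_force: 0.0
```

step_arm:
  commands: [4.5,0,0,0,0,0,1,9,0,0,0,0,0,1,13.5,-0.2,0,0,0,0,1,18,-0.4,0,0,0,0,1,22.5,-0.5,0,0,0,0,1,27,-0.6,0,0,0,0,1,31.5,-0.6,0,0,0,0,1,36,-0.6,0,0,0,0,1,39.5,-0.6,0,0,0,0,1,40.7,-0.6,0,0,0,0,1]

```text
clock: 14.05
eef_pos: [463.8, 244.0, 181.0]
tool_rot: [-3.141, -0.002, 1.689]
force: [0.5, 0.4, -0.2]
width: 85.3
gripper_force: 0.0
```

step_arm:
  commands: [0,0,0,0,0,0,1,0,0,0,0,0,0,1]

```text
clock: 14.25
eef_pos: [465.3, 237.3, 181.2]
tool_rot: [-3.141, 0.001, 1.681]
force: [-0.7, -0.4, -0.3]
width: 85.7
gripper_force: 0.0
```

```bash
python3 - <<'E'
from h import *
d=cam('wrist'); cancentre(d,(464.5,239)); go(464.4,239,47,1.683)
d=cam('top'); cancentre(d,(517,-177),27); cancentre(d,(524.4,-233),20)
E
```

```text
can 2833 ((464.2598571777344, 238.33071899414062), 20.833349227905273) [464.1 239.5  83.4]
clk 14.3 pos [465.5 236.8 181.3] rot [-3.141e+00  1.000e-03  1.680e+00] F [ 0.6 -1.5 -0.4] w 85.4 grip 0 -> delta cm [ 0.25 -0.08 13.43] turn z -0.003
can 106 ((517.9871215820312, -177.18701171875), 25.08180046081543) [ 516.8 -176.7   85.6]
can 50 ((523.4876708984375, -232.5731964111328), 16.764375686645508) [ 523.1 -231.2   85.2]
```

step_arm:
  commands: [0.2,-0.08,2,0,0,0,1,0.2,-0.08,6,0,0,0,1,0.2,-0.08,10,0,0,0,1,0.2,-0.08,12.5,0,0,0,1,0.2,-0.08,13.4,0,0,0,1,0.2,-0.08,13.4,0,0,0,0,0.2,-0.08,13.4,0,0,0,0,0.2,-0.08,13.4,0,0,0,0,0.2,-0.08,13.4,0,0,0,0,0.2,-0.08,13.4,0,0,0,0]

```text
clock: 15.35
eef_pos: [464.9, 241.3, 48.9]
tool_rot: [3.139, -0.001, 1.683]
force: [-0.6, -0.7, 6.7]
width: 41.2
gripper_force: 59.9
```

```bash
python3 - <<'E'
from h import *
go(530.5,-283.5,180,1.683)
E
```

```text
clk 15.35 pos [464.9 241.3  48.9] rot [ 3.139e+00 -1.000e-03  1.683e+00] F [-0.6 -0.7  6.7] w 41.2 grip 60 -> delta cm [-52.87   0.68 -13.16] turn z -0.0
```

step_arm:
  commands: [0,0,-2,0,0,0,0,0,0,-6,0,0,0,0,0,0,-10,0,0,0,0,-2,0,-13.5,0,0,0,0,-6.5,0,-13.5,0,0,0,0,-11,0,-13.5,0,0,0,0,-15.5,0.2,-13.5,0,0,0,0,-20,0.3,-13.5,0,0,0,0,-24.5,0.4,-13.5,0,0,0,0,-29,0.5,-13.5,0,0,0,0]

```text
clock: 16.35
eef_pos: [501.6, -48.2, 183.1]
tool_rot: [3.14, -0.0, 1.683]
force: [1.7, 0.7, -1.3]
width: 41.0
gripper_force: 60.9
```

step_arm:
  commands: [-4.5,0.1,0,0,0,0,0,-9,0.1,0,0,0,0,0,-13.5,0.2,0,0,0,0,0,-18,0.2,0,0,0,0,0,-21.5,0.2,0,0,0,0,0,-23.6,0.2,0,0,0,0,0,-23.6,0.2,0,0,0,0,0,-23.6,0.2,0,0,0,0,0,-23.6,0.2,0,0,0,0,0]

```text
clock: 17.25
eef_pos: [529.9, -279.1, 182.4]
tool_rot: [3.141, -0.001, 1.685]
force: [-0.7, 1.3, -2.3]
width: 40.6
gripper_force: 60.9
```

```bash
python3 - <<'E'
from h import *
d=cam('wrist'); held(d,21); go(530.5,-283.5,52,1.683); save(d,'w3.png')
P=cloud(d); zone(P,27,33,(540,-283),60,'block')
E
```

```text
-10 -20.9 16.6 mid -2.2 half 18.5
-5 -23.0 17.5 mid -2.7 half 20.4
0 -23.0 18.4 mid -2.3 half 21.0
5 -22.5 18.4 mid -2.1 half 20.4
10 -21.0 16.2 mid -2.4 half 18.5
cheeks few 0
seat few 0
zmed 217.16207986845518
clk 17.3 pos [ 530.1 -279.   182.4] rot [ 3.141e+00 -1.000e-03  1.685e+00] F [ 0.1  0.6 -1.2] w 40.7 grip 61 -> delta cm [-4.600e-01 -1.000e-02  1.304e+01] turn z 0.002
block 3950 rect [ 529.5 -275.5] [76.1 99.7] 6.7 mean [ 532.6 -270.5   28.5]
```

step_arm:
  commands: [-0.08,0,0,0,0,0,0,-0.08,0,3,0,0,0,0,-0.08,0,6.5,0,0,0,0,-0.08,0,9,0,0,0,0,-0.08,0,9.6,0,0,0,0,-0.08,0,9.6,0,0,0,0]

```text
clock: 17.9
eef_pos: [529.6, -281.1, 85.8]
tool_rot: [-3.14, -0.001, 1.683]
force: [0.5, -0.2, -1.1]
width: 40.8
gripper_force: 60.9
```

step_arm:
  commands: [0,0.05,0.5,0,0,0,0,0,0.05,1,0,0,0,0,0,0.05,1.6,0,0,0,0,0,0.05,2.2,0,0,0,0,0,0.05,2.7,0,0,0,0,0,0.05,3,0,0,0,0,0,0.05,3.1,0,0,0,0,0,0.05,3.1,0,0,0,0]

```text
clock: 18.7
eef_pos: [530.3, -281.7, 55.1]
tool_rot: [-3.141, -0.0, 1.683]
force: [0.7, 1.0, -0.2]
width: 40.5
gripper_force: 60.9
```

step_arm:
  commands: [0,0,0.05,0,0,0,0,0,0,0.1,0,0,0,0,0,0,0.15,0,0,0,0,0,0,0.2,0,0,0,0]

```text
clock: 19.1
eef_pos: [530.5, -281.7, 53.4]
tool_rot: [3.141, 0.0, 1.683]
force: [-0.4, -0.6, -1.2]
width: 40.6
gripper_force: 60.9
```

step_arm:
  commands: [0,0,0.05,0,0,0,0,0,0,0.1,0,0,0,0,0,0,0.1,0,0,0,0,0,0,0.1,0,0,0,0]

```text
clock: 19.5
eef_pos: [530.4, -281.8, 53.0]
tool_rot: [3.141, 0.0, 1.683]
force: [-1.4, 0.2, 5.0]
width: 41.0
gripper_force: 61.4
```

step_arm:
  commands: [0,0,0,0,0,0,1,0,0,0,0,0,0,1,0,0,0,0,0,0,1,0,0,0,0,0,0,1,0,0,-2,0,0,0,1,0,0,-6,0,0,0,1,0,0,-10,0,0,0,1,0,0,-13,0,0,0,1,3,1,-13,0,0,-0.05,1,7,2.5,-13,0,0,-0.1,1]

```text
clock: 20.5
eef_pos: [547.4, -211.9, 183.9]
tool_rot: [3.14, 0.003, 1.779]
force: [0.6, 1.1, -0.7]
width: 85.4
gripper_force: 0.0
```

```bash
python3 - <<'E'
from h import *
go(632,159.5,170,1.785)
E
```

```text
clk 20.5 pos [ 547.4 -211.9  183.9] rot [3.140e+00 3.000e-03 1.779e+00] F [ 0.6  1.1 -0.7] w 85.4 grip 0 -> delta cm [34.58 15.97  1.3 ] turn z -0.006
```

step_arm:
  commands: [4,2,0,0,0,0,1,8,4,0,0,0,0,1,12.2,6,0,0,0,0,1,16.4,8,0,0,0,0,1,20.6,10,0,0,0,0,1,24.8,12,0,0,0,0,1,29,14,0,0,0,0,0.6,33,15.6,1,0,0,0,0.6,34.3,15.8,1,0,0,0,0.6,34.3,15.8,1,0,0,0,0.6]

```text
clock: 21.5
eef_pos: [628.7, 162.7, 171.4]
tool_rot: [-3.14, -0.001, 1.788]
force: [0.3, 0.3, 0.1]
width: 51.1
gripper_force: 0.0
```

step_arm:
  commands: [0,0,0,0,0,0,0.6,0,0,0,0,0,0,0.6,0,0,0,0,0,0,0.6]

```text
clock: 21.8
eef_pos: [630.0, 156.6, 172.8]
tool_rot: [3.141, 0.001, 1.779]
force: [0.4, 0.8, -0.9]
width: 51.5
gripper_force: 0.0
```

```bash
python3 - <<'E'
from h import *
d=cam('wrist'); P=cloud(d); c=(632,159.5); save(d,'w4.png')
zone(P,37,45,c,30,'grip'); zone(P,6,14,c,125,'bar'); go(632,159.5,15,1.785)
d=cam('top')
for g,r in(((517,-177),27),((524.4,-233),20),((530,-283),23)): cancentre(d,g,r)
E
```

```text
grip 1094 rect [631.7 159.6] [13.6 43.1] 11.7 mean [631.4 160.1  40.2]
bar 7070 rect [596.7 156.2] [ 95.3 207.1] 10.7 mean [621.  174.    9.1]
clk 21.85 pos [630.  157.1 172.8] rot [3.141e+00 1.000e-03 1.780e+00] F [-0.2 -0.9 -0.7] w 51.0 grip 0 -> delta cm [ 0.2   0.24 15.78] turn z -0.005
can 106 ((517.5745239257812, -176.95541381835938), 25.167373657226562) [ 518.7 -177.    85.4]
can 40 ((523.21142578125, -232.70631408691406), 16.670246124267578) [ 521.8 -232.3   85.9]
can 71 ((529.1683959960938, -283.1715393066406), 21.387474060058594) [ 529.3 -281.8   85.1]
```

View pics/w4.png

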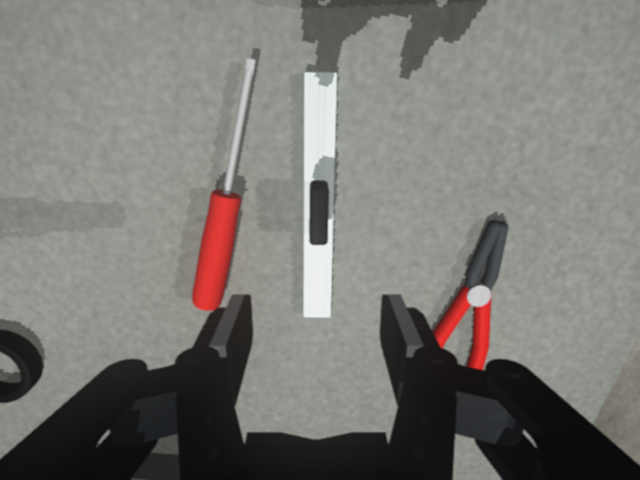

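The wrist view shows the bar's grip at (319,212), parallel with the fingers, with the screwdriver and pliers clear on either side. Descend and grip.

step_arm:
  commands: [0.2,0.22,3,0,0,0,0.6,0.2,0.22,7,0,0,0,0.6,0.2,0.22,11,0,0,0,0.6,0.2,0.22,14,0,0,0,0.6,0.2,0.22,15.2,0,0,0,0.6,0.2,0.22,15.6,0,0,0,0.6,0.2,0.22,15.6,0,0,0,0.6]

```text
clock: 22.6
eef_pos: [632.2, 161.4, 17.0]
tool_rot: [3.14, 0.0, 1.782]
force: [1.2, -0.2, 0.3]
width: 51.1
gripper_force: 0.0
```

step_arm:
  commands: [0,0,0,0,0,0,0,0,0,0,0,0,0,0,0,0,0,0,0,0,0,0,0,0,0,0,0,0,0,0,0,0,0,0,0]

```text
clock: 23.1
eef_pos: [632.2, 161.9, 17.8]
tool_rot: [3.14, -0.0, 1.783]
force: [-1.3, -0.8, 7.1]
width: 13.1
gripper_force: 59.9
```

```bash
python3 - <<'E'
from h import *
go(524.3,-229.6,200,1.686)
E
```

```text
clk 23.1 pos [632.2 161.9  17.8] rot [ 3.14  -0.     1.783] F [-1.3 -0.8  7.1] w 13.1 grip 60 -> delta cm [-36.   -18.76 -18.27] turn z 0.097
```

step_arm:
  commands: [0,0,-2,0,0,0,0,0,0,-5,0,0,0,0,0,0,-9,0,0,0,0,0,0,-13,0,0,0,0,-2,-1,-15,0,0,0,0,-6,-3,-15,0,0,0,0,-10,-5,-15,0,0,0.03,0,-14,-7,-15,0,0,0.06,0,-18,-9,-15,0,0,0.08,0,-22,-11,-15,0,0,0.095,0]

```text
clock: 24.1
eef_pos: [569.2, -78.0, 166.3]
tool_rot: [-3.141, -0.0, 1.687]
force: [0.8, -0.3, -2.4]
width: 12.9
gripper_force: 58.8
```

```bash
python3 - <<'E'
from h import *
go(523.9,-227.4,167,1.688)
E
```

```text
clk 24.1 pos [569.2 -78.  166.3] rot [-3.141 -0.     1.687] F [ 0.8 -0.3 -2.4] w 12.9 grip 59 -> delta cm [-14.31  -6.24  -0.07] turn z -0.001
```

step_arm:
  commands: [-4,-1.8,0,0,0,0,0,-8,-3.6,0,0,0,0,0,-11,-5,0,0,0,0,0,-13.2,-6,0,0,0,0,0,-14.2,-6.3,0,0,0,0,0,-14.2,-6.3,0,0,0,0,0,-14.2,-6.3,0,0,0,0,0,-14.2,-6.3,0,0,0,0,0,-14.2,-6.3,0,0,0,0,0]

```text
clock: 25.0
eef_pos: [524.9, -223.1, 166.2]
tool_rot: [3.142, -0.001, 1.691]
force: [-0.2, -0.0, -2.1]
width: 12.8
gripper_force: 58.8
```

```bash
python3 - <<'E'
from h import *
d=cam('wrist'); P=cloud(d); np.save('w5.npy',P); save(d,'w5.png'); go(523.9,-227.4,116,1.688); zb=ctrl.read_state()['eef_pos'][2]-17.8+10
zone(P,zb-4,zb+3,(524,-229),115,'bar all')
zone(P,zb-4,zb+3,(517,-165),45,'bar end'); p=(513.9,-141.7)
for s in(1,-1): zone(P,107,114,(p[0]+21.3*s,p[1]+2.5*s),11,'cheek')
E
```

```text
clk 25.05 pos [ 524.7 -223.5  166.2] rot [ 3.142e+00 -1.000e-03  1.690e+00] F [-0.2  0.1 -2. ] w 12.6 grip 59 -> delta cm [-0.38 -0.13  5.02] turn z 0.002
bar all 15895 rect [ 523.6 -212.2] [ 24.2 172.5] 6.7 mean [ 519.9 -179.9  157. ]
bar end 13492 rect [ 518.5 -167.8] [24.2 83.1] 6.7 mean [ 517.9 -163.6  157. ]
cheek 643 rect [ 535.9 -139. ] [10.  13.6] 7.4 mean [ 535.8 -139.   109.5]
cheek 758 rect [ 492.8 -144.2] [11.6 13.6] 6.9 mean [ 492.9 -144.1  109.6]
```

View pics/w5.png

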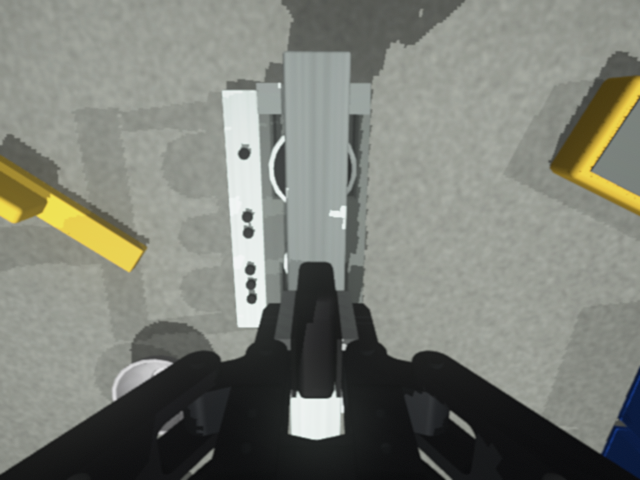

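The bar is parallel with the cradle. It needs about −3.7 mm along its length and −1.4 mm across. Now I'll correct and lower to just above the cheeks.

step_arm:
  commands: [-0.25,-0.12,0.5,0,0,0,0,-0.25,-0.12,1.5,0,0,0,0,-0.25,-0.12,2.5,0,0,0,0,-0.25,-0.12,3.1,0,0,0,0,-0.25,-0.12,3.1,0,0,0,0,-0.25,-0.12,3.1,0,0,0,0]

```text
clock: 25.65
eef_pos: [523.2, -227.6, 135.0]
tool_rot: [-3.141, -0.0, 1.688]
force: [0.4, -0.7, -2.8]
width: 13.1
gripper_force: 58.8
```

```bash
python3 - <<'E'
from h import *
d=cam('wrist'); P=cloud(d); go(523.9,-227.4,116,1.688); zb=ctrl.read_state()['eef_pos'][2]-17.8+10
q=zone(P,zb-4,zb+3,(524,-229),115,'bar all'); uy=np.array([-.117,.993]); ux=np.array([.993,.117]); p=np.array([513.9,-141.7])
e=(q[:,:2]-p); print('end beyond post1 centre (want 11.5)',np.percentile(e@uy,99.7),'lateral',(np.percentile((e@ux),.5)+np.percentile((e@ux),99.5))/2)
for s in(1,-1): zone(P,107,113,(p[0]+21.3*s,p[1]+2.5*s),11,'cheek')
E
```

```text
clk 25.7 pos [ 523.4 -227.7  135.3] rot [3.141 0.    1.688] F [ 0.8 -0.5 -2. ] w 12.7 grip 59 -> delta cm [0.03 0.05 1.93] turn z -0.0
bar all 15887 rect [ 522.  -216.4] [ 24.1 171.7] 6.5 mean [ 518.4 -184.4  125.8]
end beyond post1 centre (want 11.5) 10.50786879457114 lateral -0.5853827168297938
cheek 1123 rect [ 535.1 -139.3] [11.8 13.9] 6.8 mean [ 534.9 -139.3  109.5]
cheek 1115 rect [ 492.9 -144.2] [11.7 13.9] 6.7 mean [ 493.  -144.2  109.5]
```

step_arm:
  commands: [0.08,0.06,0.3,0,0,0,0,0.08,0.06,0.6,0,0,0,0,0.08,0.06,0.9,0,0,0,0,0.08,0.06,1.2,0,0,0,0,0.08,0.06,1.5,0,0,0,0,0.08,0.06,1.7,0,0,0,0,0.08,0.06,1.75,0,0,0,0,0.08,0.06,1.75,0,0,0,0]

```text
clock: 26.5
eef_pos: [523.8, -226.7, 117.7]
tool_rot: [-3.141, -0.0, 1.688]
force: [0.0, 0.4, -2.0]
width: 12.6
gripper_force: 58.8
```

step_arm:
  commands: [0,0,0.05,0,0,0,0,0,0,0.1,0,0,0,0,0,0,0.15,0,0,0,0,0,0,0.15,0,0,0,0]

```text
clock: 26.9
eef_pos: [523.8, -226.7, 116.3]
tool_rot: [-3.142, -0.0, 1.688]
force: [-1.1, -0.0, -2.0]
width: 12.9
gripper_force: 58.8
```

step_arm:
  commands: [0,0,0.05,0,0,0,0,0,0,0.1,0,0,0,0,0,0,0.1,0,0,0,0,0,0,0.1,0,0,0,0]

```text
clock: 27.3
eef_pos: [523.8, -226.7, 115.8]
tool_rot: [3.141, -0.0, 1.688]
force: [-1.5, 0.2, 4.6]
width: 13.1
gripper_force: 59.8
```

Contact. Release, rise and check.

step_arm:
  commands: [0,0,0,0,0,0,0.4,0,0,0,0,0,0,0.4,0,0,0,0,0,0,0.4,0,0,0,0,0,0,0.4,0,0,-1.5,0,0,0,0.4,0,0,-4,0,0,0,0.4,0,0,-8,0,0,0,0.4,0,0,-12,0,0,0,0.4,3,0,-12,0,0,0,0.4,7,0,-12,0,0,0,0.4]

```text
clock: 28.3
eef_pos: [516.4, -159.0, 236.9]
tool_rot: [3.138, 0.003, 1.683]
force: [-0.7, 1.2, -0.5]
width: 34.0
gripper_force: 0.0
```

step_arm:
  commands: [4,0,0,0,0,0,0.4,8,0,0,0,0,0,0.4,12,0,0,0,0,0,0.4,16,0,0,0,0,0,0.4,20,0,0,0,0,0,0.4,22,0,0,0,0,0,0.4,22,0,0,0,0,0,0.4]

```text
clock: 29.0
eef_pos: [489.4, 65.2, 235.1]
tool_rot: [-3.141, -0.002, 1.694]
force: [-0.1, -0.6, 0.3]
width: 33.9
gripper_force: 0.0
```

```bash
python3 - <<'E'
from h import *
import numpy as np
d=cam('top'); P=cloud(d); q=zone(P,103.5,109.5,(524,-228),108,'bar top'); d2=cam('side')
a=d['image'][200:300,370:490,::-1]; b=d2['image'][280:430,310:440,::-1]
cv2.imwrite('pics/fin.png',np.hstack([cv2.resize(a,(400,400*100//120)) if 0 else cv2.resize(a,(400,400)),cv2.resize(b,(400,400))]))
E
```

```text
bar top 334 rect [ 523.3 -228.6] [ 54.  200.7] 7.4 mean [ 523.9 -229.6  106.8]
```

View pics/fin.png

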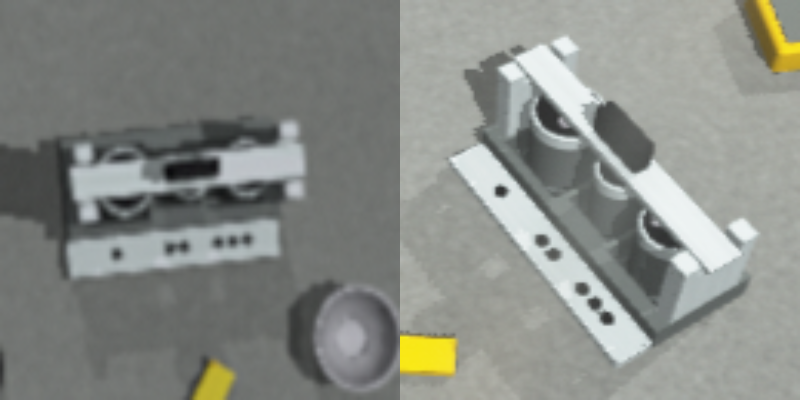

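Both views show the bar flat in both forks, grip up, with even ends (left crop from (72,182) to (305,160)), over three upright cans.

```bash
python3 -c "
from cell import ctrl
print(ctrl.finish_job())"
```

```text
the job is handed in; nothing more can be done
None
```

The job is handed in: the thick, slim and medium capacitors stand upright in bays one, two and three, and the bar lies flat in both forks, grip up, with its ends about even; I didn't re-measure the other bench items afterwards.

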